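Gauge the turned bushings and reject the two that were not bored through

ROBOT

A 7-joint arm with a two-finger parallel gripper is mounted at the origin on the work surface. World frame = base frame: x ahead of the robot, y to its left, z up, the work surface at z = 0. Lengths are in m, angles in rad, forces in N, time in s.
With the tool pointing down it reaches from about 0.425 to 0.95 m from the base axis. Payload 4.7 kg.
Tool frame: the origin (TCP) lies between the finger pads; the fingertips stand 25 mm ahead of it and the grasp point (between the pads) lies 6 mm ahead of it; z points along the fingers, y is the line along which they close (so a half turn about z gives the same grasp; the last joint's range is limited). The gripper opens to 85 mm and grips with 20 to 120 N. Pads are 22 mm wide; open, the fingers measure 114 mm over their backs; the gripper's body (76 mm by 85 mm) begins 54 mm behind the grasp point. The pads swing forward as they close: fully open they stand 13 mm farther back than shut.
Start: joints at [1.3, 0.469, -0.049, 1.532, 0.024, 1.141, -0.082], TCP at [0.162, -0.655, 0.256] pointing down, gripper open.
Joint ranges: [-2.59, 2.59], [-0.33, 1.99], [-1.39, 1.29], [0.1, 2.45], [-1.04, 4.18], [0.21, 1.99], [-2.66, 2.66]. Speed limits (rad/s): [2.57, 2.57, 3.14, 3.14, 3.14, 3.14, 3.14].

INTERFACE

Orientations are given as a 3x3 rotation matrix whose columns are the frame's x, y, z axes.
In Python, from rig import * gives the robot as it stands. Calls block until the motion is done:
- movep(position, orientation): joint-space move of the TCP to a pose.
- move_l(position, attitude=None, feed=0.15, until_force=None): straight line of the TCP; attitude=None keeps the orientation; feed is the mean speed in m/s. With until_force (N) it stops when the force on the tool has changed by that much, and returns True; else False.
- move_joints(angles): joint-space move.
- command_gripper(opening, newtons=None): finger opening in m; newtons is the grip in N (None keeps the last); returns when the fingers have stopped.
- sleep(seconds).
- inverse_kinematics(position, orientation): joint angles nearest the present ones, or None.
- sense(): the state.
- camera(name): name is "scene" or "top" or "wrist"; returns (picture, depth): 420x560x3 uint8, red, green, blue; 420x560 float32, m along the optical axis (not along the pixel's ray), 0 where there is no reading.
- camera_params(name): a dict with "K" (3x3 intrinsics, pixels), "dist" ([k1, k2, p1, p2, k3] as OpenCV has them; the pictures are not rectified), "position" and "rotation" of the camera in the world; the wrist camera has in their place "tool_from_camera" (4x4, takes a point from camera to tool coordinates, whose origin is the TCP and whose axes are the flange's). Camera axes: x right, y down, z forward; pixel columns grow to the right and rows downward; lengths in m; the calibration is good to about 2 mm. A picture is of the moment at which its call begins: read the wrist's pose just before it. camera_params takes no time and is no camera call.
A pose or a line that the arm cannot do raises Unreachable and nothing moves.
- finish_job(): hands the job in; it is judged then, once.
The state is a dict: "time_s": time; "joint_pos": joint angles; "qd": joint speeds; "joint_efforts": joint torques, N m; "position": TCP position; "tcp_rot": TCP orientation; "wrist_force": force on the tool from outside, world axes, zero at the start; "ft_torque": the same for the moment, N m; "finger_gap": finger opening in m; "gripper_force": force on a finger pad.
Only numpy, scipy, OpenCV 4.12 (cv2) and the standard library are available. Lean on these libraries where they do the work, as an engineer would, in place of code of your own. Each camera call takes 0.05 s, during which the arm holds its last target. There are 200 camera calls.

TASK

Only one of the three white bushings on the mat was bored to full width all the way; try the pin gauge in them, feeling it in gently without ever forcing it, until you find the one that it enters fully home. Leave the gauge standing fully home in that bushing on the mat, set the other two upright in the aluminium tray, and leave everything else on the bench alone.

Things in the scene. Friction and masses are not known exactly. Their poses are not given: they have to be found in the camera images.
- gauge: steel pin gauge, 0.15 kg: pin 12 mm across, 32 long, nose tapered over 3 mm to a 9 mm flat end; collar 24 across, 5 thick; round handle 18 across, 55 long. Starts upright in the stand, collar on its top. Origin: centre of the nose's end face, z towards the handle (collar 32 to 37 mm, handle 37 to 92). Home in a bushing, collar on its top face, origin is 14 mm over the bushing's; on a step, 29 mm.
- bushing1: white plastic bushing, 46 mm tall: flange 54 mm across, 6 thick, below a body 40 across. Bore 13.5 mm wide in the top face, closed by the flange. In one bushing it is full width to 36 mm deep or more, in two it narrows to 7 mm at a step 17 mm down; which is which changes each time, whatever the name. Stands loose upright on the mat, about 0.08 kg. Origin: centre of underside, z up the bore.
- bushing2: white plastic bushing, 46 mm tall: flange 54 mm across, 6 thick, below a body 40 across. Bore 13.5 mm wide in the top face, closed by the flange. In one bushing it is full width to 36 mm deep or more, in two it narrows to 7 mm at a step 17 mm down; which is which changes each time, whatever the name. Stands loose upright on the mat, about 0.08 kg. Origin: centre of underside, z up the bore.
- bushing3: white plastic bushing, 46 mm tall: flange 54 mm across, 6 thick, below a body 40 across. Bore 13.5 mm wide in the top face, closed by the flange. In one bushing it is full width to 36 mm deep or more, in two it narrows to 7 mm at a step 17 mm down; which is which changes each time, whatever the name. Stands loose upright on the mat, about 0.08 kg. Origin: centre of underside, z up the bore.
- mat: black rubber mat fixed to the bench, 320 x 340 x 3 mm. Origin: centre of the underside, x along the short side. The bushings on it are marked if pressed down with more than 35 N, so touch down slowly (20 mm/s or less).
- stand: fixed brown wooden block 70 x 70 x 40 mm with one 16 mm through hole in the middle, for the gauge. Origin: centre of the underside.
- tray: shallow open aluminium reject tray fixed to the bench, 220 x 120 mm and 18 mm tall outside, walls and floor 4 mm thick. Origin: centre of the underside, x along the long side; two bushings have room side by side, 50 mm either way of the centre along x.
- caliper: Digital caliper lying along the far edge of the mat, 190 mm long, 12 mm tall. Not part of the job, lies loose. Origin: underside, below its display.
- scraper: Screwdriver-like deburring tool, 150 mm long, lying near the mat's edge towards the robot. Not part of the job, lies loose. Origin: underside, mid length.
- offcut: Solid white plastic rod offcut, 38 mm across, 75 mm tall, standing by a far corner of the mat. Not part of the job, lies loose. Origin: centre of the underside.
- oiler: Yellow oil bottle, 48 mm across, 90 mm tall, standing by a far corner of the mat. Not part of the job, lies loose. Origin: centre of the underside.
Not all that is in view belongs to the job. Of the things shaped like the gauge, the steel one is meant. What is shaped like the bushing2 but blue is not meant.

How it is judged:
By the outcome, as a careful person would: the job done as asked, in the order asked, and still so for the second after the job is handed in, with the robot touching nothing.
It also fails if it takes over 72 s, if anything falls off the work surface, if the arm or the gripper's body presses on something with over 40 N, if the wrist force passes 120 N, or if a joint passes its speed limit or range.

## Working session

There is one attempt and no reset: what is moved stays moved. The work goes in short steps, each a Python script; the robot and the scene stay as the last script left them, time stands still between calls to the robot, and variables do not carry over. Pictures are saved under pics/ and viewed, at most 10 in all, crops included, and the job is handed in when it is done.

```bash
mkdir -p pics; ls
python3 - <<'E'
from rig import *
import cv2, numpy as np
s=sense(); print(s['time_s'],s['position'],s['tcp_rot'])
for n in ["top","scene"]:
    p,d=camera(n); cv2.imwrite(f"pics/{n}0.png",p[:,:,::-1]); np.savez(f"pics/{n}0.npz",p=p,d=d)
    c=camera_params(n); print(n,{k:np.round(v,4).tolist() for k,v in c.items()})
print(camera_params("wrist"))
E
```

```text
pics
0.0 [ 0.16148687 -0.65484262  0.25525124] [[ 9.70895939e-01  2.39501061e-01 -5.63135582e-04]
 [ 2.39501702e-01 -9.70894160e-01  1.86160452e-03]
 [-1.00888789e-04 -1.94229620e-03 -9.99998109e-01]]
top {'K': [[518.4397, 0.0, 288.2074], [0.0, 518.4397, 215.2792], [0.0, 0.0, 1.0]], 'dist': [-0.1898, 0.0, 0.0, 0.0, 0.0], 'position': [0.3013, -0.0244, 1.3952], 'rotation': [[-0.0605, -0.9732, 0.2218], [-0.9982, 0.0602, -0.0082], [-0.0054, -0.2218, -0.9751]]}
scene {'K': [[476.2714, 0.0, 282.4998], [0.0, 476.2714, 209.6927], [0.0, 0.0, 1.0]], 'dist': [0.056, 0.0, 0.0, 0.0, 0.0], 'position': [1.2348, -0.3182, 0.8271], 'rotation': [[0.4168, 0.6833, -0.5994], [0.909, -0.3105, 0.278], [0.0039, -0.6608, -0.7506]]}
{'K': array([[372.17674714,   0.        , 283.52747323],
       [  0.        , 372.17674714, 208.53343997],
       [  0.        ,   0.        ,   1.        ]]), 'dist': array([-0.0999447,  0.       ,  0.       ,  0.       ,  0.       ]), 'tool_from_camera': array([[ 1.01740480e-04, -9.64952909e-01, -2.62423079e-01,
         6.61071214e-02],
       [ 9.99999365e-01,  3.92698527e-04, -1.05629113e-03,
         3.44675573e-04],
       [ 1.12232436e-03, -2.62422804e-01,  9.64952337e-01,
        -1.18061977e-01],
       [ 0.00000000e+00,  0.00000000e+00,  0.00000000e+00,
         1.00000000e+00]])}
```

View pics/top0.png

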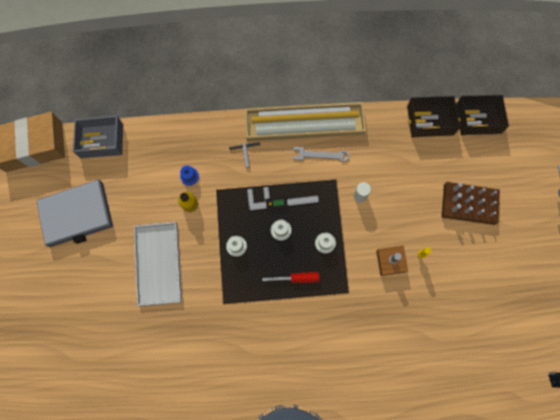

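View pics/scene0.png

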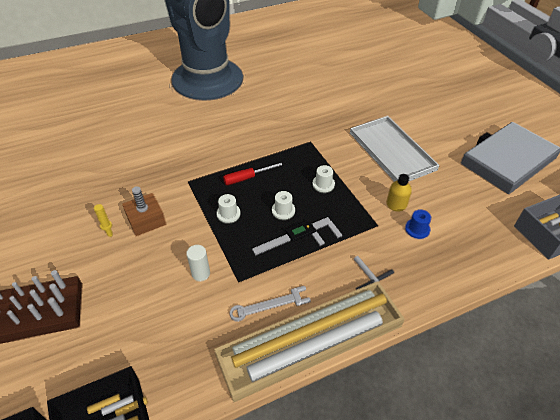

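The top view shows the bushings at (236,246), (281,230) and (325,243), the stand at (392,261) with the gauge handle at (397,257), and the tray at (158,264). The yellow gauge at (424,253) and the blue bushing at (189,176) are decoys.

```bash
cat > h.py <<'E'
from rig import *
import cv2, numpy as np
def cast(P,R,c,uv,z):
    """pixels -> world points on plane z"""
    uv=np.asarray(uv,float).reshape(-1,1,2)
    n=cv2.undistortPoints(uv,c["K"],np.asarray(c["dist"])).reshape(-1,2)
    r=np.c_[n,np.ones(len(n))]@np.asarray(R).T
    return P+r*((z-P[2])/r[:,2])[:,None]
def fixed(n,uv,z):
    c=camera_params(n); return cast(np.asarray(c["position"]),c["rotation"],c,uv,z)
def wrist(tag=None):
    s=sense(); p,d=camera("wrist"); c=camera_params("wrist"); T=np.asarray(c["tool_from_camera"]); R=np.asarray(s["tcp_rot"])
    P=np.asarray(s["position"])+R@T[:3,3]
    if tag: cv2.imwrite(f"pics/{tag}.png",p[:,:,::-1])
    return p,d,P,R@T[:3,:3],c
def down(yaw):
    """tool down; tool x axis at yaw in the world"""
    c,s=np.cos(yaw),np.sin(yaw); return np.array([[c,s,0],[s,-c,0],[0,0,-1.]])
E
python3 - <<'E'
from h import *
for n in ["top","scene"]:
    p=np.load(f"pics/{n}0.npz")["p"]; h=cv2.cvtColor(p,cv2.COLOR_RGB2HSV)
    m=((h[...,2]>165)&(h[...,1]<45)).astype(np.uint8)
    k,_,st,ce=cv2.connectedComponentsWithStats(m)
    for i in range(1,k):
        if 60<st[i,4]<5000: print(n,st[i],ce[i].round(1),fixed(n,ce[i],.049)[0].round(3))
print("gauge top",fixed("top",[[398,256]],.1).round(3),fixed("scene",[[137,190]],.1).round(3))
print("stand corners",fixed("top",[[377,248],[405,246],[408,273],[380,275]],.04).round(3))
t=fixed("top",[[135,226],[178,223],[181,302],[138,305]],.018);print("tray",t.round(3),t.mean(0))
for y in (0,np.pi): print(inverse_kinematics([.5,-.3,.2],down(y)))
E
```

```text
top [259 108  90   8 227] [302.8 111.3] [ 0.904 -0.095  0.049]
top [ 15 119  13  38 429] [ 21.1 137.5] [0.892 0.738 0.049]
top [256 121  99   9 306] [305.  125.4] [ 0.861 -0.098  0.049]
top [357 183  13  13 135] [363.1 188.6] [ 0.669 -0.242  0.049]
top [272 221  19  16 174] [279.9 227.6] [ 0.575 -0.012  0.049]
top [ 139  230   40   74 2621] [158.  267.5] [0.487 0.316 0.049]
top [316 234  19  15 181] [324.8 240.5] [ 0.534 -0.128  0.049]
top [227 237  19  16 176] [235.1 243.7] [0.539 0.109 0.049]
scene [229   0  17  14  70] [233.4   4.5] [-0.312  0.208  0.049]
scene [435   0  22  19 280] [445.4   7.8] [0.012 0.854 0.049]
scene [476   0  50  24 296] [496.6  11.8] [0.109 0.988 0.049]
scene [502   0  47  21 188] [525.8   7.3] [0.127 1.093 0.049]
scene [546  33   9  20  63] [551.5  41.5] [0.33  1.007 0.049]
scene [ 351  116   88   65 2334] [392.9 148.5] [0.544 0.299 0.049]
scene [ 468  122   92   60 1906] [514.4 152.7] [0.678 0.554 0.049]
scene [313 165  22  27 368] [324.7 178.9] [0.568 0.098 0.049]
scene [272 191  23  28 422] [283.8 205.3] [ 0.603 -0.022  0.049]
scene [217 194  23  29 443
[... 329 characters left out ...]
7 322.7] [ 0.873 -0.113  0.049]
scene [231 300  63  20 136] [260.5 309.2] [ 0.818 -0.168  0.049]
scene [ 249  313  134   67 1630] [314.5 345.9] [ 0.922 -0.111  0.049]
scene [102 397  31  18 143] [116.7 405.6] [ 0.879 -0.44   0.049]
gauge top [[ 0.473 -0.307  0.1  ]] [[ 0.478 -0.304  0.1  ]]
stand corners [[ 0.506 -0.266  0.04 ]
 [ 0.506 -0.342  0.04 ]
 [ 0.434 -0.343  0.04 ]
 [ 0.434 -0.267  0.04 ]]
tray [[0.61  0.388 0.018]
 [0.612 0.267 0.018]
 [0.396 0.263 0.018]
 [0.393 0.381 0.018]] [0.50264749 0.32498472 0.018     ]
[ 0.62256527  0.38414824 -0.19909535  1.81057114  0.09088172  0.9557062
 -1.18569505]
[ 1.03350412  0.48360642 -0.75907198  1.78687932  0.38382461  1.02476314
  1.69897628]
```

```bash
python3 -c "
import cv2;a=cv2.imread('pics/top0.png')[180:320,120:420];cv2.imwrite('pics/c.png',cv2.resize(a,None,fx=2.6,fy=2.6,interpolation=cv2.INTER_CUBIC))"
```

```text
(no output)
```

View pics/c.png

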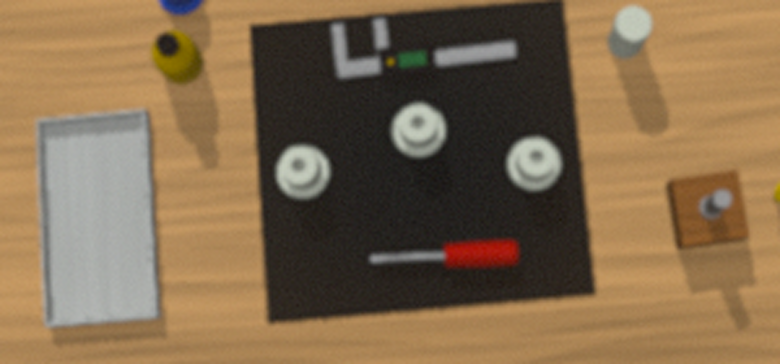

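The crop confirms the layout: the bores are the dark spots on the bushing tops, the tray runs along world x, and the gauge stands in the stand. Next, a close look over the gauge.

Run:
```python
from h import *
command_gripper(.045,40)
movep([.465,-.307,.20],down(0))
p,d,P,R,c=wrist("w1"); np.savez("pics/w1.npz",p=p,d=d,P=P,R=R)
s=sense();print(s['time_s'],s['position'],s['finger_gap'])
K=c["K"]; 
q=(np.array([.475,-.305,.1])-P)@R; print("expected px",(K@q/q[2])[:2])
```

```text
2.325 [ 0.46449795 -0.30843022  0.20012632] 0.044959962162916096
expected px [277.55156282 202.67476699]
```

View pics/w1.png

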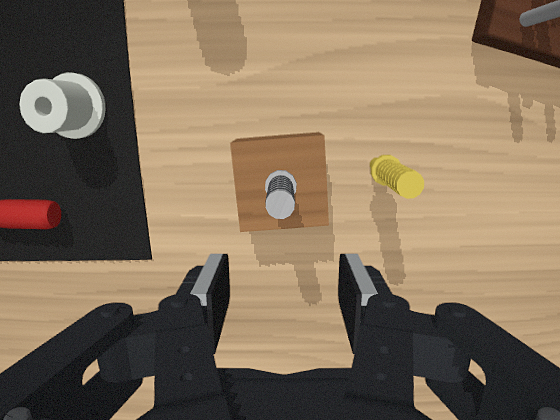

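The gauge top is at (280,204) in the wrist view, upright. One bushing's bore is at (42,106), and the fingers are clear of the yellow decoy.

Run:
```python
from h import *
z=np.load("pics/w1.npz"); P,R=z["P"],z["R"]; c=camera_params("wrist")
g=cast(P,R,c,[[280,204.5]],.1)[0]; b=cast(P,R,c,[[42.5,106]],.049)[0]; print(g,b)
move_l([g[0],g[1],.081],down(0),feed=.12)
command_gripper(.010,60); s=sense(); print(s['position'],s['finger_gap'],s['wrist_force'])
move_l([g[0],g[1],.148],feed=.15)
move_l([b[0]-.04,b[1],.148],down(0),feed=.3)
p,d,P,R,c=wrist("w2"); np.savez("pics/w2.npz",p=p,d=d,P=P,R=R)
s=sense();print(s['time_s'],s['position'],s['finger_gap'],s['wrist_force'])
```

```text
[ 0.47385609 -0.30647643  0.1       ] [ 0.53591524 -0.13147745  0.049     ]
[ 0.47425317 -0.30670541  0.08182272] 0.016764126284070226 [-0.54692891  0.72557264  4.52435067]
5.225 [ 0.49526979 -0.13265096  0.14729476] 0.016844112598614923 [-0.25033496 -0.92237654 -1.39120299]
```

View pics/w2.png

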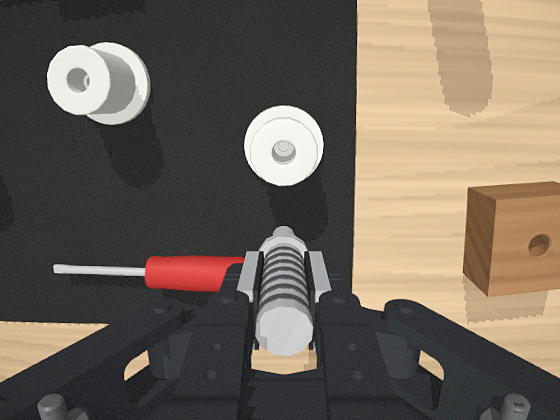

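The wrist view shows the nose tip at about (284,228) and the bore rim centred near (284,150). I'll enlarge this to measure the offset between them.

Run:
```python
from h import *
a=cv2.imread('pics/w2.png')[125:250,225:345];cv2.imwrite('pics/c2.png',cv2.resize(a,None,fx=4.8,fy=4.8,interpolation=cv2.INTER_NEAREST))
```

```text
(no output)
```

View pics/c2.png

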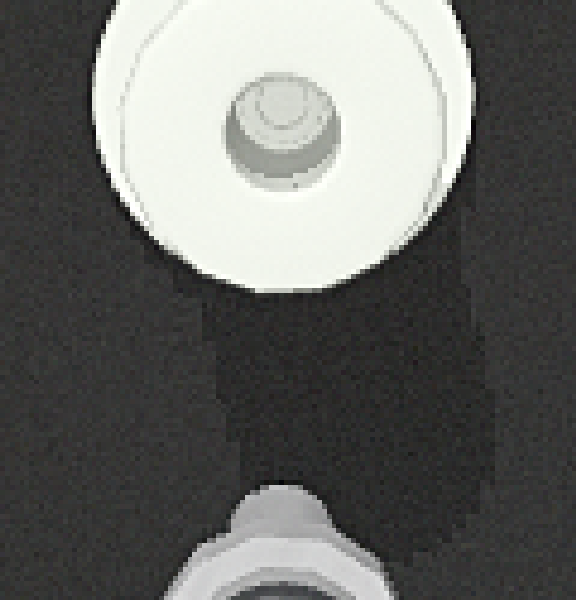

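```bash
cat >> h.py <<'E'
def proj(P,R,c,X):
    q=(np.asarray(X)-P)@R
    return cv2.projectPoints(q.reshape(1,1,3),np.zeros(3),np.zeros(3),c["K"],np.asarray(c["dist"]))[0].ravel()
def bore(p,P,R,c,X):
    """bore centre on the top face (z=.049) near world guess X: the non-bright blob inside the white top"""
    u,v=np.round(proj(P,R,c,[X[0],X[1],.049])).astype(int); r=22
    g=p[v-r:v+r,u-r:u+r].min(2); top=np.percentile(g,90)
    m=(g<top-14).astype(np.uint8)
    k,_,st,ce=cv2.connectedComponentsWithStats(m)
    ok=[i for i in range(1,k) if st[i,4]>100 and st[i,0]>0 and st[i,1]>0 and st[i,0]+st[i,2]<2*r and st[i,1]+st[i,3]<2*r]
    i=min(ok,key=lambda i:np.hypot(*(ce[i]-r)))
    x,y,w,h=st[i,:4]; uv=[u-r+x+(w-1)/2,v-r+y+(h-1)/2]
    return cast(P,R,c,[uv],.049)[0],uv,(w,h)
E
python3 - <<'E'
from h import *
z=np.load("pics/w2.npz"); p,P,R=z["p"],z["P"],z["R"]; c=camera_params("wrist")
print(bore(p,P,R,c,[.536,-.131]))
n=cast(P,R,c,[[283.5,226]],.0743)[0]; print("nose +x edge",n, "centre",n-[.0045,0,0], "tcp .49527 -.13265")
print(bore(p,P,R,c,[.575,-.014]) )
E
```

```text
(array([ 0.53641211, -0.13156902,  0.049     ]), [np.float64(283.0), np.float64(152.0)], (np.int32(25), np.int32(25)))
nose +x edge [ 0.49962916 -0.13188984  0.0743    ] centre [ 0.49512916 -0.13188984  0.0743    ] tcp .49527 -.13265
(array([ 0.57928213, -0.01344924,  0.049     ]), [np.float64(77.5), np.float64(79.5)], (np.int32(24), np.int32(26)))
```

```bash
cat >> h.py <<'E'
def goto(t,feed=.3,R=None):
    """line to t, then trim out the standing position error; returns the command that does it"""
    t=np.asarray(t,float); move_l(t,R,feed=feed); sleep(.1)
    e=t-np.asarray(sense()["position"]); cmd=t+e; move_l(cmd,feed=.05); return cmd
def probe(xy):
    cmd=goto([*xy,.127],.2); s0=sense()
    hit=move_l([cmd[0],cmd[1],.086],feed=.018,until_force=6); s=sense()
    print("probe",hit,"t",s['time_s'],"start",s0['position'].round(4) if hasattr(s0['position'],'round') else s0['position'],"end",np.round(s['position'],4),"F",np.round(s['wrist_force'],1),"gap",round(s['finger_gap'],4))
    return s
E
python3 - <<'E'
from h import *
probe([.53655,-.13233])
E
```

```text
probe True t 7.7333 start [ 0.5372 -0.1314  0.1277] end [ 0.5373 -0.1314  0.0908] F [-0.7 -0.9  4.8] gap 0.0166
```

It stopped at nose z ≈ 17.0 mm, which is home; a step would have stopped it at 32 mm. I'll release here, check it, and go look at the other two.

Run:
```python
from h import *
q=np.array(sense()["position"])
command_gripper(.055,40)
move_l([q[0],q[1],.165],feed=.2)
move_l([.535,-.0134,.165],down(0),feed=.3)
p,d,P,R,c=wrist("w3"); np.savez("pics/w3.npz",p=p,d=d,P=P,R=R)
for X in ([.579,-.0134],[.54,.108]):
    try: print(bore(p,P,R,c,X))
    except Exception as e: print(e)
s=sense();print(s['time_s'],s['position'],s['finger_gap'],s['wrist_force'])
```

```text
(array([ 0.57928593, -0.01342523,  0.049     ]), [np.float64(285.0), np.float64(142.0)], (np.int32(23), np.int32(23)))
(array([0.54275908, 0.10999284, 0.049     ]), [np.float64(98.0), np.float64(199.0)], (np.int32(21), np.int32(21)))
9.3 [ 0.53418162 -0.01387948  0.16372275] 0.054926813688787095 [ 0.56975674  0.30051915 -0.51829072]
```

View pics/w3.png

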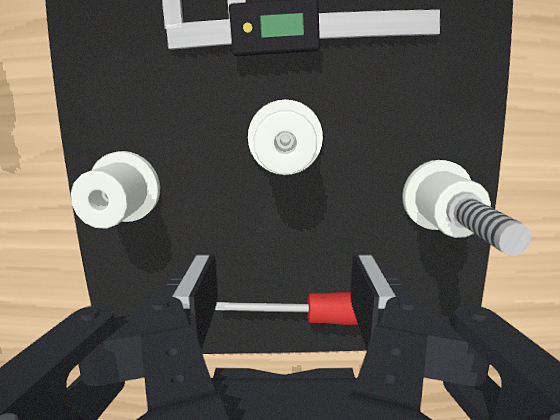

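The gauge stands with its collar on the top face at about (460,210). The other bores are at (285,142) and (98,199). Now I'll move those two into the tray.

```bash
cat >> h.py <<'E'
def carry(src,dst):
    c=goto([*src,.075],.3); move_l([c[0],c[1],.043],feed=.08)
    command_gripper(.03,40); s=sense(); z0=s["position"][2]; print("gripped",s["finger_gap"],np.round(s["position"],4),np.round(s["wrist_force"],1))
    q=s["position"]; move_l([q[0],q[1],.15],feed=.2); move_l([*dst,.15],feed=.35)
    move_l([*dst,.060],feed=.15); hit=move_l([*dst,z0-.003],feed=.018,until_force=4)
    s=sense(); print("placed",hit,z0,np.round(s["position"],4),np.round(s["wrist_force"],1)); 
    command_gripper(.055); q=s["position"]; move_l([q[0],q[1],.15],feed=.2); print(sense()["time_s"])
E
python3 - <<'E'
from h import *
print("oiler",fixed("top",[[186,198]],.09),fixed("scene",[[404,178]],.09))
carry([.5793,-.0134],[.5526,.3255])
p,d,P,R,c=wrist("w4")
E
```

```text
oiler [[0.66115209 0.22956383 0.09      ]] [[0.67212604 0.23487245 0.09      ]]
gripped 0.0382723487491424 [ 0.5793 -0.0128  0.0434] [0.1 1.2 0.5]
placed True 0.043355804059008005 [0.5524 0.3254 0.0444] [ 0.9 -0.3  4.2]
15.3083
```

View pics/w4.png

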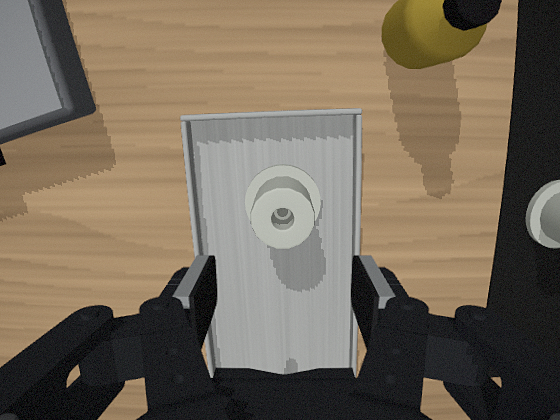

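The first bushing stands upright in the tray at (283,215). Now the second.

Run:
```python
from h import *
carry([.5428,.1100],[.4526,.3235])
movep([.45,.50,.25],down(0)); command_gripper(.055)
p,d=camera("scene"); q=cv2.resize(p[80:290,80:470],None,fx=2,fy=2,interpolation=cv2.INTER_CUBIC); cv2.imwrite("pics/end.png",q[:,:,::-1]); print(sense()["time_s"])
```

```text
gripped 0.03890515954651909 [0.5428 0.1072 0.0435] [0.7 0.2 1. ]
placed True 0.043514409863725526 [0.4525 0.3234 0.0445] [-1.  -0.1  4.1]
21.4917
22.5833
```

View pics/end.png

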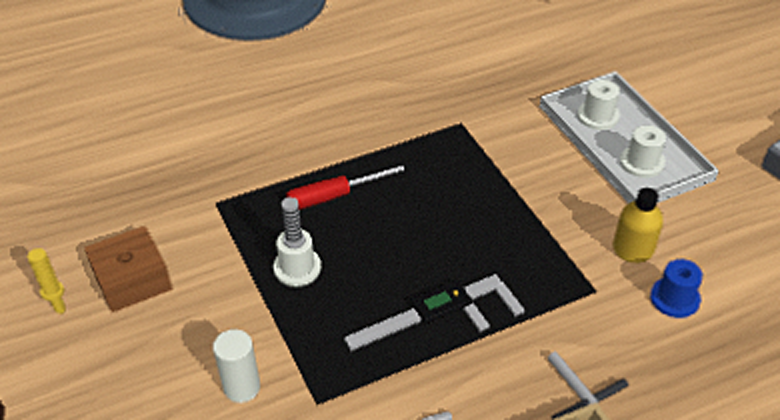

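The gauge stands home in its bushing at (295,250), the other two are upright in the tray at (600,100) and (645,150), and nothing else has moved.

```bash
python3 -c "
from rig import *
print(finish_job())"
```

```text
the job is handed in; nothing more can be done
None
```

The job is handed in at about 23 s: the gauge went fully home in the first bushing I tried and stands there on the mat, and the other two bushings, which I did not gauge, are upright in the tray.

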